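# Free the dripper holder from the vise and clip it on its stand

## Task

Pull the vise's sliding jaw right back and leave it open, then work the dripper holder out of the vise and slip its open clip sideways onto the rod of the dripper stand, fully home. Lower it gently until it rests level on the stand's stop collar, without dropping it or ramming it, and let go. Leave the kettle, grinder, glass dripper and mug where they stand.

Things in the scene. Friction and masses are not known exactly. Their poses are not given: they have to be found in the camera images.
- vise: Small grey vise, fixed. Origin: underside, below the middle of the clamped clip; z up. Bed 90 (x) by 180 mm (y -60 to +120), its top 22 mm above the cart. Dark steel jaws, 56 mm long in x, tops 58 mm above the cart, part along y: fixed jaw on the -y side (y -55 to -29 mm), sliding jaw on the +y side (y +29 to +63 when closed).
- fixed_lip (a point): Edge of the fixed jaw's lip, 53 mm above the cart; axes as the vise's. Each jaw has such a lip, 48 to 58 mm above the cart, overhanging the bed by 7 mm: jaws closed, the clip is trapped under both lips. Once the sliding jaw is fully back, the holder must be shifted 8 to 26 mm along the vise's +y, out from under the fixed lip, before it can rise.
- jaw_pull (a point): Grip point on the sliding jaw's upright pull plate: plate 40 (vise x) by 12 (vise y) mm, from 58 to 107 mm above the cart; this point is at its middle, 90 mm above the cart. Axes as the vise's.
- jaw (a joint): Opening of the sliding jaw: 0 closed, 0.036 m fully back against its stop; it moves along the vise's +y. Stiff (about 6 N) and stays where it is left.
- holder: Loose bare-metal dripper holder, about 320 g, 183 mm long. It starts level on the vise bed, its C clip between the jaws (1 mm play each side), its x along the vise's x. Origin: underside, on the clip's bore axis; z up. Behind the clip (-x) a bar leads to an upright grip and a flat wire ring (80 mm across, centre x = -110, z = 10 mm). Its weight acts about 20 mm behind the bore axis.
- holder_grip (a point): Point on the holder's upright grip, 60 mm behind the bore axis (holder x = -60) and 75 mm above the underside. The grip is 24 (x) by 16 (y) mm and reaches from 18 to 95 mm above the underside. Axes as the holder's.
- holder_bore (a point): On the bore axis, 12 mm above the underside, half-way up the clip; axes as the holder's. Clip: 56 mm wide (y), 24 mm high, x -26 to about +33 mm. Its slot, 17 mm wide, runs from a floor at x = -7.5 mm out to the open mouth at +x, flared to about 25 mm. With the clip home, the rod touches the slot floor or nearly so.
- stand: Dripper stand, fixed. Origin: underside, on the rod's axis. Round foot 124 mm across, 16 mm high; upright steel rod 12 mm in diameter; on top a cap 30 mm across, 185 to 195 mm above the cart, too wide to pass through the clip. The clip goes on from any side, between stop collar and cap.
- rod (a point): Point on the rod's axis, 100 mm above the cart. The stop collar is a flat disc round the rod, 90 mm across, 6 mm thick, its top anywhere from 70 to 110 mm above the cart: its height is not reported and must be felt or seen. It carries the holder and does not slide under less than 90 N.
- kettle: Bystander: copper gooseneck kettle, 150 mm across the body, 130 mm tall. Origin: underside.
- grinder: Bystander: aluminium hand grinder with a crank, 54 mm across, 196 mm tall. Origin: underside.
- dripper: Bystander: clear glass cone dripper, 112 mm across, 85 mm tall. Origin: underside.
- mug: Bystander: tall white mug, 80 mm across, 125 mm tall. Origin: underside.
Not all that is in view belongs to the job. Leave any pink or purple look-alike of the holder alone.

How it is judged:
On the way, in this order (a step that is already met when the one before it is completed fails the run):
1. the sliding jaw is pulled back (at least 30 of its 36 mm) (value of joint jaw above 0.03 m), for 0.2 s.
2. the holder is lifted clear above the vise, touching it no more (z of holder_bore in the frame of vise above 0.065 m and contact force between holder and vise below 0.1 N), for 0.2 s.
At the end, for the whole second after the job is handed in: The holder's clip is home on the stand's rod (bore axis within 8 mm of the rod's axis), the holder lies level (within 5 degrees) and at rest on the stop collar, and the vise's sliding jaw is still back (at least 28 of 36 mm) (horizontal distance between holder_bore and rod below 0.008 m and height (world z) of holder_bore above 0.075 m and angle between holder's own z axis and vertical below 0.09 rad and contact force between holder and stand above 0.8 N and linear speed of holder below 0.02 m/s and value of joint jaw above 0.028 m); the robot touches nothing.
It fails at once if the holder is dropped or rammed at the stand: faster than 0.4 m/s with its clip within 30 mm of the rod's axis (linear speed of holder above 0.4 m/s and horizontal distance between holder_bore and rod below 0.03 m).
It fails at once if the holder is pressed on the stand with more than 60 N (contact force between holder and stand above 60 N).
It fails at once if a bystander is moved more than 30 mm (distance of any of kettle, grinder, dripper, mug from where it was at the start of the episode above 0.03 m).
It also fails if it takes over 54 s, if anything falls off the work surface, if the arm or the gripper's body presses on something with over 40 N, if the wrist force passes 120 N, or if a joint passes its speed limit or range.

## Robot

A 6-joint arm with a two-finger parallel gripper is mounted at the origin on the work surface. World frame = base frame: x ahead of the robot, y to its left, z up, the work surface at z = 0. Lengths are in m, angles in rad, forces in N, time in s.
With the tool pointing down it reaches from about 0.225 to 0.875 m from the base axis. Payload 3.4 kg.
Tool frame: the origin (TCP) lies where the fingers leave the gripper's body, on its centre line; the fingertips stand 73 mm ahead of it and the grasp point (between the pads) lies 54 mm ahead of it (manip.grip_point_offset is the distance from the TCP to the grasp point, in m); z points along the fingers, y is the line along which they close (so a half turn about z gives the same grasp; the last joint's range is limited). The gripper opens to 85 mm and grips with 20 to 120 N. Pads are 22 mm wide; open, the fingers measure 114 mm over their backs; the gripper's body (76 mm by 85 mm) begins 54 mm behind the grasp point. The pads swing forward as they close: fully open they stand 13 mm farther back than shut.
Start: joints at [-1.453, 0.276, 1.505, -0, 1.361, -0.121], TCP at [0.136, -0.559, 0.304] pointing down, gripper open.
Joint ranges: [-2.89, 2.89], [-0.75, 2.08], [0.22, 2.7], [-1.18, 4.32], [0.11, 2.71], [-2.7, 2.7]. Speed limits (rad/s): [2.57, 2.57, 3.14, 3.14, 3.14, 3.14].

## Interface

Orientations are given as a unit quaternion [w, x, y, z].
In Python, from rig import sensors, cams, manip, spotter gives the robot as it stands.
- The arm moves only by the tool drive_tool, never from a script. Its argument "targets" is a list of rows, each a list of 4 numbers: the shift along the world's x, y, z in m, then the turn about the world's z in degrees. In form: [[dx, dy, dz, spin], ...]. A call has exactly 5 rows; each row shifts and turns the commanded pose from where the row before left it; what a row does not reach is not made up. A row lasts 1/8 s, in which the tool goes at most 62.5 mm and 10.7 degrees, less where a joint would pass 70% of its speed; a pose out of reach is approached as far as the arm can. A call is refused whole if a number of a shift passes 0.0625 or a number of a turn 10.7, either way. A call with a gripper value outside its range is refused whole. "jaw" is the finger opening in m, from 0 to 0.0854, set as the call begins (left out, the last holds). The fingers move at their own pace and stop on an object; "force" is the grip in N (left out, the last holds). Time passes only in rows, so rows that do not move let the fingers close, or fill a call up. It gives the time, the measured TCP pose, the force and the opening at its end, in the units of the state.
- sensors.get_state(): the state, without advancing time (a new reading comes with each control period).
- cams.get_image(name): name is "side" or "top"; returns a dict with "color" (420x560x3 uint8, red, green, blue), "intrinsics" (3x3 intrinsics, pixels), "R" (3x3) and "t" (3): a world point X has camera coordinates R X + t. Camera axes: x right, y down, z forward; pixel columns grow to the right and rows downward; lengths in m; the calibration is good to about 2 mm. A picture is of the moment at which its call begins. There is no depth.
- manip.sign_off(): hands the job in, once; it reports no verdict.
Trained networks look in the newest picture that a camera, given by its name, has taken for a name from the list of things; names that differ only in an ending like _2 or _b are one class to them, and where a whole thing is asked for, a point or a joint stands for the part that bears it (a point fixed in the world has none). Each returns a list of dicts, best first, with "score" (0 to 1); they miss things now and then, are a little off and sometimes report something else, mostly with a low value. They report only what shows in the picture. A call takes as long as a camera call. They do not tell look-alikes from the thing itself.
- spotter.find_in(query, camera): "point" ([x, y, z] in m, in world coordinates, good to about 4 mm: the middle of the surface that is visible of it).
- spotter.landmark_of(query, camera): "point" ([x, y, z] in m, in world coordinates, good to about 4 mm: a listed point, or the origin of a listed thing).
The state is a dict: "clock": time; "qpos": joint angles; "qd": joint speeds; "effort": joint torques, N m; "position": TCP position; "ee_rot": TCP orientation; "contact_force": force on the tool from outside, world axes, zero at the start; "moment": the same for the moment, N m; "width": finger opening in m.
Only numpy, scipy, OpenCV 4.12 (cv2) and the standard library are available. Lean on these libraries where they do the work, as an engineer would, in place of code of your own. Each camera call takes 0.05 s, during which the arm holds its last target. There are 200 camera calls.

## Working session

There is one attempt and no reset: what is moved stays moved. The work goes in short steps, Python scripts to look and compute and a tool call to move; the robot and the scene stay as the last step left them, time stands still between calls to the robot, and variables do not carry over. Pictures are saved under pics/ and viewed, on a budget of 10 in all, crops included, one or two more only if the job needs it, and the job is handed in when it is done.

Besides the shell and the picture viewer there is one more tool, called after ">>>" as name(argument=value, ...), one argument or row to a line, values as JSON. drive_tool: Moves the arm, as the interface text tells. Its arguments: {"type":"object","properties":{"targets":{"type":"array","items":{"type":"array","items":{"type":"number"}}},"jaw":{"type":"number"},"force":{"type":"number"}},"required":["targets"]}

```bash
mkdir -p pics; cat > h.py <<'E'
import numpy as np, cv2
from rig import sensors, cams, manip, spotter
def shot(n,f):
    d=cams.get_image(n); cv2.imwrite(f'pics/{f}.png',d['color'][:,:,::-1]); return d
def px(d,X):
    c=np.array(d['R'])@np.array(X)+np.array(d['t']); p=np.array(d['intrinsics'])@c; return p[:2]/p[2]
def ray(d,u,v,z):
    R=np.array(d['R']);C=-R.T@np.array(d['t']);r=R.T@np.linalg.solve(np.array(d['intrinsics']),[u,v,1.]);return C+r*(z-C[2])/r[2]
E
python3 - <<'E'
from h import *
D={n:shot(n,n+'0') for n in('side','top')}
for n,d in D.items(): print(n,(-np.array(d['R']).T@np.array(d['t'])).round(3))
for n in D:
  for q in 'vise fixed_lip jaw_pull holder holder_grip holder_bore stand rod kettle grinder dripper mug'.split():
    for r in spotter.landmark_of(q,n)[:2]: print(n,q,np.round(r['point'],3),round(r['score'],2),px(D[n],r['point']).round())
s=sensors.get_state();print(s['clock'],s['ee_rot'],s['contact_force'])
E
```

```text
side [0.367 0.689 0.746]
top [ 0.395 -0.008  1.07 ]
side vise [ 0.612  0.163 -0.004] 0.86 [241. 268.]
side fixed_lip [0.614 0.141 0.055] 0.63 [242. 245.]
side fixed_lip [0.547 0.15  0.096] 0.33 [268. 242.]
side jaw_pull [0.605 0.212 0.09 ] 0.73 [233. 259.]
side holder [0.609 0.162 0.021] 0.91 [242. 261.]
side holder [ 0.293 -0.012 -0.001] 0.7 [383. 244.]
side holder_grip [0.547 0.15  0.097] 0.83 [268. 242.]
side holder_grip [0.357 0.009 0.076] 0.79 [361. 223.]
side holder_bore [0.286 0.22  0.011] 0.87 [376. 321.]
side holder_bore [0.604 0.162 0.036] 0.82 [243. 258.]
side stand [ 0.603 -0.2    0.105] 0.68 [287. 147.]
side stand [ 0.604 -0.203  0.001] 0.59 [286. 175.]
side rod [ 0.606 -0.202  0.1  ] 0.81 [286. 148.]
side rod [0.564 0.501 0.002] 0.42 [199. 419.]
side kettle [0.565 0.499 0.004] 0.77 [199. 417.]
side grinder [ 0.555 -0.467  0.001] 0.9 [320. 132.]
side dripper [ 0.754  0.056 -0.002] 0.84 [205. 224.]
side dripper [ 0.666 -0.381 -0.004] 0.3 [282. 141.]
side mug [ 0.666 -0.38  -0.003] 0.67 [282. 141.]
side mug [0.562 0.499 0.006] 0.55 [200. 417.]
top vise [0.609 0.167 0.002] 
[... 230 characters left out ...]
.298 -0.01  -0.001] 0.66 [289. 303.]
top holder_grip [0.341 0.231 0.076] 0.88 [192. 291.]
top holder_grip [0.549 0.149 0.095] 0.81 [223. 206.]
top holder_bore [0.606 0.163 0.035] 0.96 [221. 189.]
top holder_bore [0.284 0.224 0.014] 0.85 [200. 312.]
top stand [ 0.606 -0.202  0.002] 0.75 [356. 187.]
top rod [ 0.606 -0.203  0.101] 0.75 [363. 179.]
top kettle [0.564 0.499 0.004] 0.55 [101. 210.]
top grinder [ 0.554 -0.467 -0.002] 0.64 [454. 203.]
top dripper [0.76  0.06  0.004] 0.74 [259. 136.]
top dripper [0.613 0.143 0.05 ] 0.27 [228. 185.]
top mug [ 0.667 -0.38   0.   ] 0.92 [419. 163.]
1.3 [ 1.28074487e-05  9.92877885e-01  1.19136497e-01 -8.43373608e-06] [-0.0437432  -0.62131861 -0.75172589]
```

View pics/side0.png

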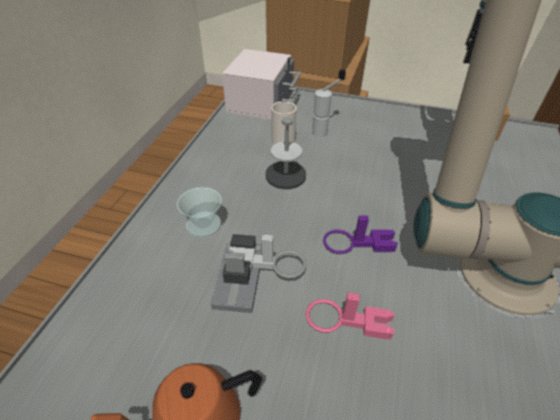

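View pics/top0.png

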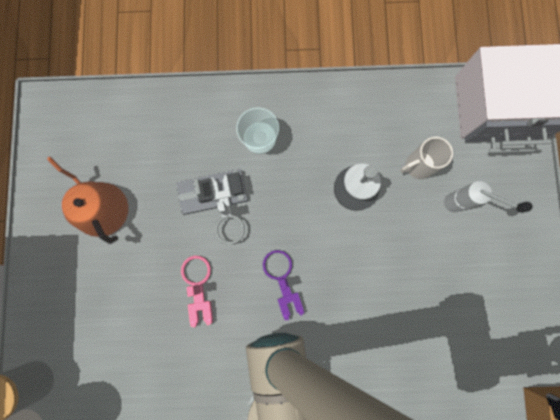

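The side view shows the vise and holder at about (240,260), and the stand with its white collar at (286,151), so the collar top is near z≈0.09. The top view shows the vise at (215,190), the stand at (362,185) and no obstacle between them. I'll crop the vise next to get its yaw.

```bash
python3 - <<'E'
from h import *
d=cams.get_image('top'); e=cams.get_image('side')
a=cv2.resize(d['color'][155:250,165:260],(570,570),interpolation=cv2.INTER_CUBIC)
b=cv2.resize(e['color'][130:190,265:310],None,fx=5,fy=5,interpolation=cv2.INTER_CUBIC)
o=np.zeros((570,800,3),np.uint8);o[:,:570]=a;o[:300,572:797]=b
cv2.imwrite('pics/z1.png',o[:,:,::-1])
A={};
for q in 'vise fixed_lip jaw_pull holder holder_grip holder_bore rod'.split():
  for n in('top','side'):
    for r in spotter.landmark_of(q,n)[:3]:
      p=r['point']
      if p[0]>.45: print(q,n,np.round(p,3),round(r['score'],2))
print([(y,px(d,[.606+(-np.sin(y))*.1,.163+.1*np.cos(y),.022]).round(1)) for y in np.radians([5,10,15])])
for z in(.07,.08,.09,.1,.11):print(z,px(e,[.606,-.2025,z]).round(1))
E
```

```text
vise side [ 0.608  0.16  -0.002] 0.68
fixed_lip top [0.613 0.145 0.05 ] 0.83
fixed_lip side [0.611 0.142 0.051] 0.81
jaw_pull top [0.6   0.209 0.089] 0.79
jaw_pull side [0.603 0.212 0.09 ] 0.82
holder top [0.605 0.161 0.016] 0.57
holder side [0.609 0.158 0.02 ] 0.87
holder_grip top [0.551 0.15  0.096] 0.74
holder_grip side [0.548 0.148 0.096] 0.92
holder_bore top [0.604 0.165 0.036] 0.96
holder_bore side [0.602 0.16  0.035] 0.6
rod top [ 0.605 -0.203  0.105] 0.8
rod side [ 0.605 -0.203  0.102] 0.6
[(np.float64(0.08726646259971647), array([185.2, 193.8])), (np.float64(0.17453292519943295), array([185.6, 197. ])), (np.float64(0.2617993877991494), array([186.3, 200. ]))]
0.07 [285.6 156.6]
0.08 [285.7 153.7]
0.09 [285.8 150.9]
0.1 [285.8 148. ]
0.11 [285.9 145.1]
```

View pics/z1.png

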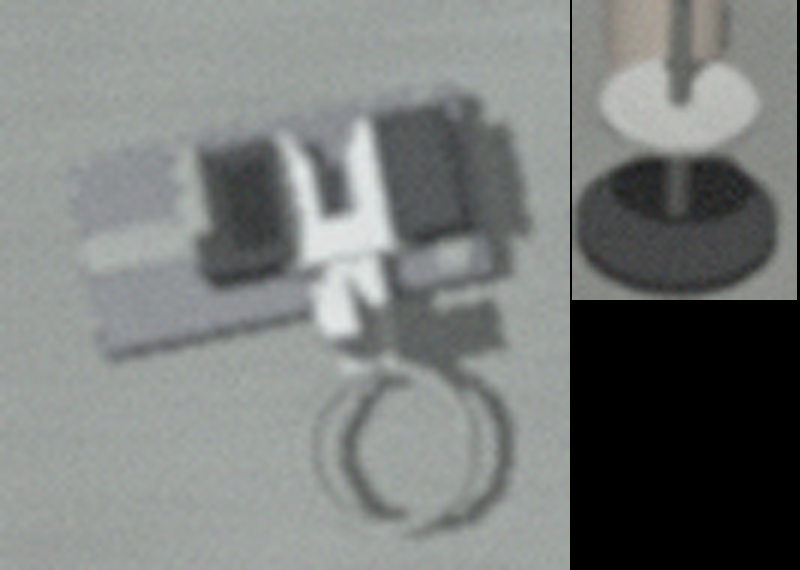

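The bed edge runs about 11° off the image axis, so the vise yaw is about 10.5°, which agrees with the landmarks. The collar ellipse is centred at row ≈150.3, giving a top of z≈0.092. The plate is at (0.602,0.2115) and the grip at (0.5485,0.1495).

>>> drive_tool(
  targets=[
    [0.031, 0.0513, 0, -3],
    [0.031, 0.0513, 0, 0],
    [0.031, 0.0513, 0, 0],
    [0.031, 0.0513, 0, 0],
    [0.031, 0.0513, 0, 0],
  ],
  jaw=0.05,
  force=60,
)

```text
clock: 2.72
position: [0.2917, -0.3006, 0.3042]
ee_rot: [0.0, 0.996, 0.093, 0.0]
contact_force: [1.0, -0.5, -0.2]
width: 0.0503
```

>>> drive_tool(
  targets=[
    [0.031, 0.0513, 0, 0],
    [0.031, 0.0513, 0, 0],
    [0.031, 0.0513, 0, 0],
    [0.031, 0.0513, 0, 0],
    [0.031, 0.0513, 0, 0],
  ],
)

```text
clock: 3.35
position: [0.4468, -0.0439, 0.3043]
ee_rot: [0.0, 0.996, 0.093, 0.001]
contact_force: [1.1, -1.0, 0.8]
width: 0.0502
```

>>> drive_tool(
  targets=[
    [0.031, 0.0513, 0, 0],
    [0.031, 0.0513, 0, 0],
    [0.031, 0.0513, 0, 0],
    [0.031, 0.0513, 0, 0],
    [0.031, 0.0513, 0, 0],
  ],
)

```text
clock: 3.98
position: [0.6019, 0.2127, 0.304]
ee_rot: [0.0, 0.996, 0.093, 0.0]
contact_force: [1.0, -1.5, 0.1]
width: 0.0498
```

>>> drive_tool(
  targets=[
    [0, -0.001, -0.05, 0],
    [0, 0, -0.05, 0],
    [0, 0, -0.04, 0],
    [0, 0, -0.018, 0],
    [0, 0, 0, 0],
  ],
)

```text
clock: 4.6
position: [0.6001, 0.2096, 0.1441]
ee_rot: [0.0, 0.996, 0.093, -0.002]
contact_force: [0.5, 0.6, 0.4]
width: 0.0497
```

>>> drive_tool(
  targets=[
    [0, 0, 0, 0],
    [0, 0, 0, 0],
    [0, 0, 0, 0],
    [0, 0, 0, 0],
    [0, 0, 0, 0],
  ],
  jaw=0.0,
)

```text
clock: 5.22
position: [0.6014, 0.2124, 0.1477]
ee_rot: [-0.003, 0.996, 0.092, 0.002]
contact_force: [-0.5, 7.9, 0.7]
width: 0.0112
```

>>> drive_tool(
  targets=[
    [-0.0012, 0.0067, 0, 0],
    [-0.0012, 0.0067, 0, 0],
    [-0.0012, 0.0067, 0, 0],
    [-0.0012, 0.0067, 0, 0],
    [-0.0012, 0.0067, 0, 0],
  ],
)

```text
clock: 5.85
position: [0.5961, 0.2413, 0.1477]
ee_rot: [0.002, 0.996, 0.093, 0.001]
contact_force: [-0.0, -6.9, 4.3]
width: 0.0109
```

>>> drive_tool(
  targets=[
    [-0.0004, 0.002, 0, 0],
    [0, 0, 0, 0],
    [0, 0, 0, 0],
    [0, 0, 0, 0],
    [0, 0, 0, 0],
  ],
)

```text
clock: 6.48
position: [0.5955, 0.244, 0.1476]
ee_rot: [0.001, 0.996, 0.093, 0.001]
contact_force: [-0.1, -5.8, 4.4]
width: 0.0108
```

>>> drive_tool(
  targets=[
    [-0.0004, 0.002, 0, 0],
    [-0.0004, 0.002, 0, 0],
    [-0.0004, 0.002, 0, 0],
    [0, 0, 0, 0],
    [0, 0, 0, 0],
  ],
)

```text
clock: 7.1
position: [0.5947, 0.2486, 0.1477]
ee_rot: [0.003, 0.996, 0.093, 0.002]
contact_force: [1.5, -9.1, 4.4]
width: 0.0112
```

>>> drive_tool(
  targets=[
    [0, 0, 0, 0],
    [0, 0, 0, 0],
    [0, 0, 0.02, 0],
    [0, 0, 0.03, 0],
    [0, 0, 0.03, 0],
  ],
  jaw=0.045,
)

```text
clock: 7.72
position: [0.5931, 0.2519, 0.2266]
ee_rot: [-0.0, 0.996, 0.093, -0.0]
contact_force: [-0.0, 0.3, 0.3]
width: 0.0449
```

>>> drive_tool(
  targets=[
    [-0.015, -0.0335, 0, 0],
    [-0.015, -0.034, 0, 0],
    [-0.015, -0.034, 0, 0],
    [0, 0, 0, 0],
    [0, 0, 0, 0],
  ],
)

```text
clock: 8.35
position: [0.5488, 0.1504, 0.2262]
ee_rot: [-0.0, 0.996, 0.093, 0.001]
contact_force: [-0.0, 0.1, -0.4]
width: 0.0444
```

```bash
python3 - <<'E'
from h import *
d=cams.get_image('top'); e=cams.get_image('side')
a=cv2.resize(d['color'][140:250,150:260],(500,500),interpolation=cv2.INTER_CUBIC)
b=cv2.resize(e['color'][200:320,205:305],None,fx=3,fy=3,interpolation=cv2.INTER_CUBIC)
o=np.zeros((500,800,3),np.uint8);o[:,:500]=a;o[:360,500:800]=b
cv2.imwrite('pics/z2.png',o[:,:,::-1])
for q in 'jaw_pull holder_grip holder_bore'.split():
  for n in('top','side'):
    for r in spotter.landmark_of(q,n)[:3]:
      p=r['point']
      if p[0]>.45: print(q,n,np.round(p,3),round(r['score'],2))
E
```

```text
jaw_pull top [0.606 0.161 0.019] 0.2
jaw_pull side [0.597 0.247 0.09 ] 0.94
holder_grip top [0.548 0.154 0.096] 0.8
holder_grip top [0.566 0.497 0.002] 0.19
holder_grip side [0.549 0.15  0.098] 0.74
holder_bore top [0.606 0.163 0.034] 0.64
holder_bore side [0.604 0.159 0.036] 0.61
```

View pics/z2.png

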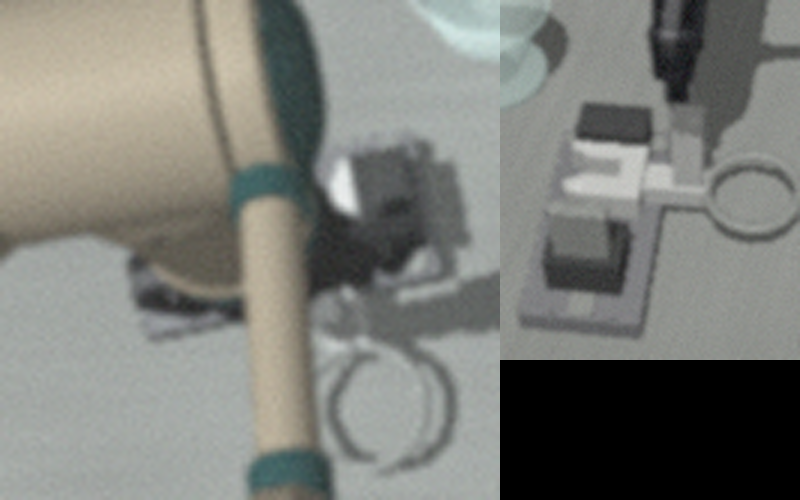

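The jaw is fully back: the pull plate sits at y≈0.247, a gap shows in the side crop, and the holder hasn't moved. The gripper is right above the holder's grip, so I'll descend and grasp.

>>> drive_tool(
  targets=[
    [0, 0, -0.03, 0],
    [0, 0, -0.03, 0],
    [0, 0, -0.014, 0],
    [0, 0, 0, 0],
    [0, 0, 0, 0],
  ],
)

```text
clock: 9.38
position: [0.5492, 0.1499, 0.1529]
ee_rot: [-0.0, 0.996, 0.093, 0.001]
contact_force: [-0.8, -0.2, 0.1]
width: 0.045
```

>>> drive_tool(
  targets=[
    [0, 0, 0, 0],
    [0, 0, 0, 0],
    [0, 0, 0, 0],
    [0, 0, 0, 0],
    [0, 0, 0, 0],
  ],
  jaw=0.0,
  force=100,
)

```text
clock: 10.0
position: [0.5489, 0.1501, 0.153]
ee_rot: [-0.0, 0.996, 0.093, 0.001]
contact_force: [-1.3, 1.9, 6.4]
width: 0.0149
```

>>> drive_tool(
  targets=[
    [-0.0008, 0.0042, 0, 0],
    [-0.0008, 0.0042, 0, 0],
    [-0.0008, 0.0042, 0, 0],
    [-0.0008, 0.0042, 0, 0],
    [0, 0, 0, 0],
  ],
)

```text
clock: 10.62
position: [0.5463, 0.1659, 0.1529]
ee_rot: [0.001, 0.996, 0.093, 0.001]
contact_force: [0.7, -3.5, 4.3]
width: 0.015
```

>>> drive_tool(
  targets=[
    [0, 0, 0.01, 0],
    [0, 0, 0.015, 0],
    [0, 0, 0.015, 0],
    [0, 0, 0.015, 0],
    [0, 0, 0, 0],
  ],
)

```text
clock: 11.25
position: [0.5461, 0.1668, 0.2088]
ee_rot: [-0.0, 0.996, 0.093, 0.002]
contact_force: [-0.8, 0.2, -3.5]
width: 0.0146
```

>>> drive_tool(
  targets=[
    [-0.017, 0, 0.02, 0],
    [-0.017, -0.03, 0.02, 0],
    [-0.017, -0.045, 0.014, 0],
    [-0.017, -0.05, 0, 0],
    [0, -0.055, 0, 0],
  ],
)

```text
clock: 11.88
position: [0.4753, -0.0141, 0.2609]
ee_rot: [-0.0, 0.996, 0.094, -0.001]
contact_force: [1.1, -0.9, -3.3]
width: 0.0147
```

>>> drive_tool(
  targets=[
    [0, -0.055, 0, 0],
    [0, -0.055, 0, 0],
    [0, -0.055, 0, 0],
    [0, -0.035, 0, 0],
    [0, -0.013, 0, 0],
  ],
)

```text
clock: 12.5
position: [0.4769, -0.2284, 0.2604]
ee_rot: [0.0, 0.996, 0.092, -0.0]
contact_force: [-0.3, 0.4, -4.1]
width: 0.0149
```

```bash
python3 - <<'E'
from h import *
s=sensors.get_state();print(s['clock'],s['position'],s['ee_rot'],s['contact_force'])
d=cams.get_image('top'); e=cams.get_image('side')
for n in('top','side'):
  for q in 'holder holder_grip holder_bore rod'.split():
    for r in spotter.landmark_of(q,n)[:3]:
      p=r['point']
      if p[0]>.4: print(q,n,np.round(p,4),round(r['score'],2),px({'top':d,'side':e}[n],p).round(1))
a=cv2.resize(d['color'][140:250,320:430],(440,440),interpolation=cv2.INTER_CUBIC)
b=cv2.resize(e['color'][90:210,255:375],(360,360),interpolation=cv2.INTER_CUBIC)
o=np.zeros((440,800,3),np.uint8);o[:,:440]=a;o[:360,440:800]=b
cv2.imwrite('pics/z3.png',o[:,:,::-1])
E
```

```text
12.5 [ 0.47688951 -0.22844221  0.26043147] [ 5.25434458e-05  9.95773945e-01  9.18375824e-02 -3.25994611e-04] [-0.28657935  0.35108087 -4.06083255]
holder top [ 0.5305 -0.2176  0.1236] 0.71 [372.5 207.3]
holder_bore top [ 0.5345 -0.219   0.1441] 0.63 [374.9 204.3]
rod top [ 0.6027 -0.2007  0.1021] 0.89 [362.2 180.2]
holder side [ 0.5349 -0.2179  0.1261] 0.65 [311.9 141.6]
holder_grip side [ 0.4745 -0.2311  0.2024] 0.55 [337.2 118.6]
holder_bore side [ 0.531  -0.2196  0.1439] 0.65 [313.9 136.1]
rod side [ 0.6041 -0.2026  0.1021] 0.69 [286.5 147.5]
```

View pics/z3.png

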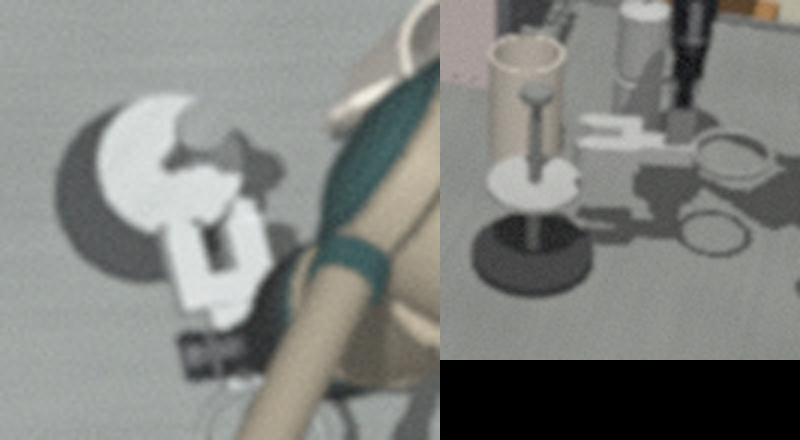

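The holder is level at z≈0.132 and facing the stand, between the collar and the cap. The top crop has the slot floor at about (218,266) and the cap at (209,128). I'll overlay the model outlines to check the lateral alignment.

```bash
python3 - <<'E'
from h import *
s=sensors.get_state();T=np.array(s['position']);y=np.radians(10.5);c,sn=np.cos(y),np.sin(y)
o=np.zeros((500,800,3),np.uint8)
for n,(v0,v1,u0,u1),k,off in(('top',(155,225,350,400),7,0),('side',(95,165,275,335),6.5,360)):
  d=cams.get_image(n)
  a=cv2.resize(d['color'][v0:v1,u0:u1],None,fx=k,fy=k,interpolation=cv2.INTER_CUBIC)
  def P(x):
    p=(px(d,x)+.5-[u0,v0])*k; return tuple(int(i) for i in p.round())
  H=lambda x,yy,z:(T[0]+c*(.06+x)-sn*yy,T[1]+sn*(.06+x)+c*yy,T[2]-.131+z)
  L=[H(*q,.024) for q in((-.026,-.028),(.033,-.028),(.033,-.0125),(.02,-.0085),(-.0075,-.0085),(-.0075,.0085),(.02,.0085),(.033,.0125),(.033,.028),(-.026,.028))]
  cv2.polylines(a,[np.array([P(q) for q in L])],True,(255,0,0),1)
  t=np.linspace(0,2*np.pi,40)
  for r,z in((.015,.195),(.045,.092),(.062,.016)):
    cv2.polylines(a,[np.array([P((.605+r*np.cos(i),-.2025+r*np.sin(i),z)) for i in t])],True,(0,200,0),1)
  for w in(-.006,.006): cv2.line(a,P((.605,-.2025+w,.092)),P((.605,-.2025+w,.185)),(0,0,255),1) if n=='top' else cv2.line(a,P((.605+w,-.2025,.092)),P((.605+w,-.2025,.185)),(0,0,255),1)
  o[:a.shape[0],off:off+a.shape[1]]=a
cv2.imwrite('pics/z4.png',o[:,:,::-1])
E
```

```text
(no output)
```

View pics/z4.png

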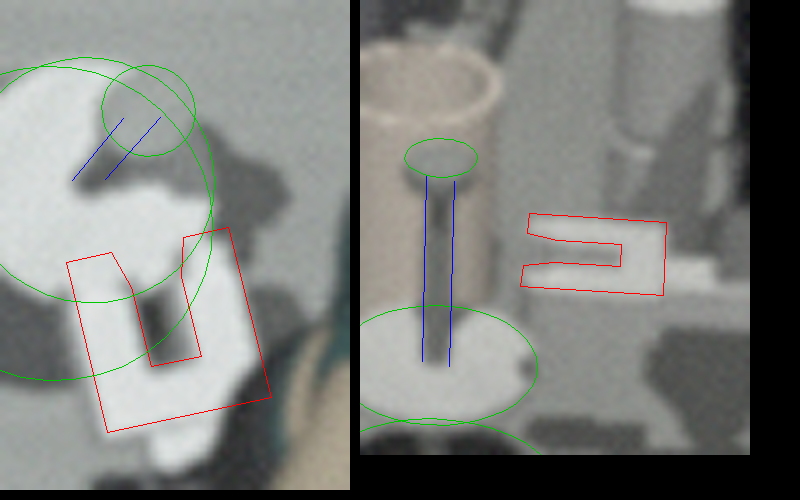

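>>> drive_tool(
  targets=[
    [-0.0004, 0.0023, 0, 0],
    [0.0118, 0.0022, 0, 0],
    [0.0118, 0.0022, 0, 0],
    [0.0118, 0.0022, 0, 0],
    [0, 0, 0, 0],
  ],
)

```text
clock: 13.72
position: [0.5135, -0.2174, 0.2607]
ee_rot: [0.0, 0.996, 0.094, 0.0]
contact_force: [0.2, 0.4, -3.1]
width: 0.0146
```

>>> drive_tool(
  targets=[
    [0.0059, 0.0011, 0, 0],
    [0.0059, 0.0011, 0, 0],
    [0.0059, 0.0011, 0, 0],
    [0, 0, 0, 0],
    [0, 0, 0, 0],
  ],
)

```text
clock: 14.35
position: [0.5298, -0.2143, 0.2609]
ee_rot: [0.0, 0.996, 0.093, -0.0]
contact_force: [-0.6, -0.1, -3.9]
width: 0.0145
```

>>> drive_tool(
  targets=[
    [0.0003, -0.0015, 0, 0],
    [0.0059, 0.0011, 0, 0],
    [0.0039, 0.0007, 0, 0],
    [0, 0, 0, 0],
    [0, 0, 0, 0],
  ],
)

```text
clock: 14.98
position: [0.54, -0.2138, 0.2608]
ee_rot: [-0.0, 0.996, 0.093, -0.0]
contact_force: [-0.1, -0.6, -3.9]
width: 0.0151
```

>>> drive_tool(
  targets=[
    [0.002, 0.0004, 0, 0],
    [0.002, 0.0004, 0, 0],
    [0.002, 0.0004, 0, 0],
    [0, 0, 0, 0],
    [0, 0, 0, 0],
  ],
)

```text
clock: 15.6
position: [0.546, -0.2127, 0.2609]
ee_rot: [-0.0, 0.996, 0.093, -0.0]
contact_force: [-0.0, -0.4, -3.6]
width: 0.0149
```

Now I'll creep forward until it touches the slot floor.

>>> drive_tool(
  targets=[
    [0.001, 0.0002, 0, 0],
    [0.001, 0.0002, 0, 0],
    [0.001, 0.0002, 0, 0],
    [0, 0, 0, 0],
    [0, 0, 0, 0],
  ],
)

```text
clock: 16.23
position: [0.5486, -0.2122, 0.2609]
ee_rot: [0.0, 0.996, 0.093, -0.001]
contact_force: [-2.3, -1.8, -1.9]
width: 0.0149
```

```bash
python3 - <<'E'
from h import *
s=sensors.get_state();print(s['position'],s['contact_force'],s['moment'])
for n in('top','side'):
  d=cams.get_image(n)
  for q in 'holder holder_grip holder_bore rod'.split():
    for r in spotter.landmark_of(q,n)[:2]:
      p=r['point']
      if p[0]>.4: print(q,n,np.round(p,4),round(r['score'],2))
a=cv2.resize(d['color'][90:190,255:375],None,fx=5,fy=5,interpolation=cv2.INTER_CUBIC)
cv2.imwrite('pics/z5.png',a[:,:,::-1])
E
```

```text
[ 0.54855403 -0.21218469  0.26087321] [-2.26889938 -1.76814081 -1.93833161] [-0.13111231  0.57670096 -0.01599533]
holder_grip top [ 0.5494 -0.2125  0.2023] 0.82
holder_bore top [ 0.606  -0.2018  0.1427] 0.78
rod top [ 0.5997 -0.1999  0.1015] 0.7
rod top [ 0.5558 -0.4693  0.0011] 0.55
holder side [ 0.6068 -0.2     0.1311] 0.95
holder_grip side [ 0.5453 -0.2142  0.2052] 0.91
rod side [ 0.6014 -0.2006  0.1006] 0.55
rod side [ 0.6009 -0.2027  0.1449] 0.5
```

View pics/z5.png

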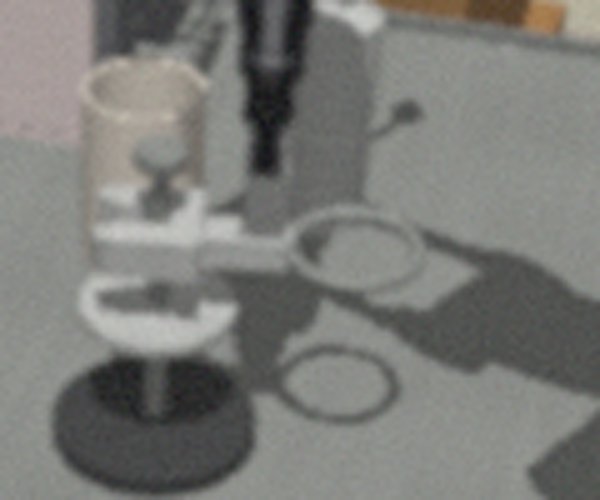

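The rod is inside the slot at about (158,210), and light floor contact was felt. The clip is home above the collar, so I'll back off slightly and lower.

>>> drive_tool(
  targets=[
    [-0.001, -0.0002, -0.006, 0],
    [0, 0, -0.008, 0],
    [0, 0, -0.007, 0],
    [0, 0, -0.004, 0],
    [0, 0, 0, 0],
  ],
)

```text
clock: 17.35
position: [0.5483, -0.2121, 0.2353]
ee_rot: [-0.0, 0.996, 0.093, 0.0]
contact_force: [-0.4, 0.2, -3.3]
width: 0.0149
```

>>> drive_tool(
  targets=[
    [0, 0, -0.002, 0],
    [0, 0, -0.002, 0],
    [0, 0, -0.002, 0],
    [0, 0, 0, 0],
    [0, 0, 0, 0],
  ],
)

```text
clock: 17.98
position: [0.5482, -0.2123, 0.23]
ee_rot: [0.0, 0.996, 0.093, 0.0]
contact_force: [0.4, -0.3, -4.3]
width: 0.0147
```

>>> drive_tool(
  targets=[
    [0, 0, -0.0015, 0],
    [0, 0, -0.0015, 0],
    [0, 0, -0.001, 0],
    [0, 0, 0, 0],
    [0, 0, 0, 0],
  ],
)

```text
clock: 18.6
position: [0.548, -0.2123, 0.2263]
ee_rot: [0.0, 0.996, 0.093, 0.0]
contact_force: [-2.1, 0.7, 0.2]
width: 0.0147
```

>>> drive_tool(
  targets=[
    [0, 0, -0.001, 0],
    [0, 0, -0.001, 0],
    [0, 0, -0.001, 0],
    [0, 0, 0, 0],
    [0, 0, 0, 0],
  ],
)

```text
clock: 19.23
position: [0.5478, -0.2122, 0.2261]
ee_rot: [0.001, 0.996, 0.093, 0.001]
contact_force: [-6.4, 2.4, 15.4]
width: 0.0147
```

Contact with the collar came at TCP z≈0.226. I'll relieve the pressure, then release.

>>> drive_tool(
  targets=[
    [0, 0, 0.001, 0],
    [0, 0, 0.001, 0],
    [0, 0, 0.0004, 0],
    [0, 0, 0, 0],
    [0, 0, 0, 0],
  ],
  force=20,
)

```text
clock: 19.85
position: [0.5479, -0.2123, 0.2262]
ee_rot: [0.0, 0.996, 0.093, 0.0]
contact_force: [-3.5, 1.1, 5.6]
width: 0.0147
```

>>> drive_tool(
  targets=[
    [0, 0, 0, 0],
    [0, 0, 0, 0],
    [0, 0, 0, 0],
    [0, 0, 0, 0],
    [0, 0, 0, 0],
  ],
  jaw=0.045,
)

```text
clock: 20.48
position: [0.5481, -0.2123, 0.2252]
ee_rot: [0.0, 0.996, 0.093, -0.0]
contact_force: [1.3, 0.4, 1.1]
width: 0.0452
```

>>> drive_tool(
  targets=[
    [0, 0, 0.02, 0],
    [0, 0, 0.04, 0],
    [0, 0, 0.05, 0],
    [-0.03, 0, 0.04, 0],
    [-0.06, 0, 0, 0],
  ],
)

```text
clock: 21.1
position: [0.4597, -0.2135, 0.3786]
ee_rot: [0.003, 0.996, 0.094, 0.003]
contact_force: [-0.9, -0.6, -0.4]
width: 0.0445
```

>>> drive_tool(
  targets=[
    [-0.06, 0, 0, 0],
    [-0.06, 0, 0, 0],
    [0, 0, 0, 0],
    [0, 0, 0, 0],
    [0, 0, 0, 0],
  ],
)

```text
clock: 21.72
position: [0.3392, -0.2126, 0.3753]
ee_rot: [0.0, 0.996, 0.094, 0.0]
contact_force: [1.6, 0.9, 0.4]
width: 0.0449
```

```bash
python3 - <<'E'
from h import *
s=sensors.get_state();print(s['clock'],s['position'],s['contact_force'])
D={n:cams.get_image(n) for n in('top','side')}
for n,d in D.items():
  for q in 'holder holder_grip holder_bore rod jaw_pull'.split():
    for r in spotter.landmark_of(q,n)[:2]:
      p=r['point']
      if p[0]>.4: print(q,n,np.round(p,4),round(r['score'],2))
a=cv2.resize(D['side']['color'][90:190,245:345],(400,400),interpolation=cv2.INTER_CUBIC)
b=cv2.resize(D['top']['color'][140:240,320:420],(400,400),interpolation=cv2.INTER_CUBIC)
cv2.imwrite('pics/z6.png',np.hstack([a,b])[:,:,::-1])
E
```

```text
21.725 [ 0.33920561 -0.21264049  0.3753443 ] [1.58373307 0.86163551 0.37399309]
holder top [ 0.6045 -0.2008  0.0898] 0.91
rod top [ 0.6039 -0.2023  0.0999] 0.62
rod top [ 0.7568  0.0579 -0.    ] 0.48
jaw_pull top [0.5932 0.2503 0.0869] 0.97
holder side [ 0.6067 -0.2015  0.0937] 0.96
holder_grip side [ 0.5475 -0.2146  0.1677] 0.81
holder_bore side [ 0.6014 -0.2033  0.1075] 0.78
rod side [ 0.6025 -0.2011  0.1029] 0.69
jaw_pull side [0.5965 0.2472 0.0934] 0.82
```

View pics/z6.png

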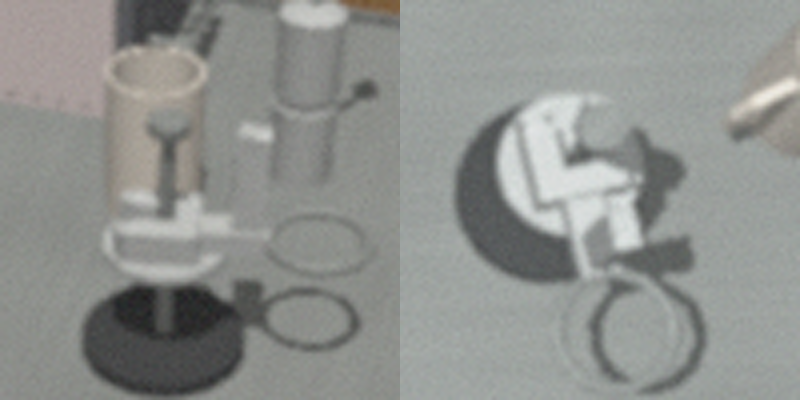

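The holder rests level on the collar with the rod at the slot floor (side crop about (165,205)). The jaw is still back, the gripper is clear and the bystanders haven't moved.

```bash
python3 -c "
from rig import manip
print(manip.sign_off())"
```

```text
the job is handed in; nothing more can be done
None
```

I pulled the vise jaw back about 36 mm and left it open. I then slid the holder 17 mm out from under the fixed lip, lifted it clear and slipped its clip sideways onto the rod until it touched the slot floor. I backed off slightly, lowered it onto the collar and let go. The job was handed in at about 22 s of the 54 s allowed.

**Last checks:**
- **Holder position:** The network estimates put the bore axis about 1–4 mm from the rod's axis, against a limit of 8 mm, and the holder's underside at z≈0.09. In the final pictures it sits level on the collar. I judged level by eye and did not measure the angle.
- **Forces:** The holder was pressed onto the collar with about 18 N at most by the force reading, against a limit of 60 N. The gripper was clear of everything, with only noise on the force reading.
- **Jaw:** The pull plate is still at y≈0.247–0.250, so the jaw has stayed back.
- **Bystanders:** I did not re-measure their positions at the end. The mug and grinder, which were in the last pictures, looked unmoved, and the arm kept well away from the kettle and dripper.

No check failed. One slip on the way was a sideways overshoot of about 2 mm as the clip went onto the rod, which I corrected before any contact. The collar top felt like z≈0.095, against about 0.092 seen in the picture.

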